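# Clamp two carving blanks on the carving board

## Robot

A 6-joint arm with a two-finger parallel gripper is mounted at the origin on the work surface. World frame = base frame: x ahead of the robot, y to its left, z up, the work surface at z = 0. Lengths are in m, angles in degrees, forces in N, time in s.
With the tool pointing down it reaches from about 0.3 to 0.75 m from the base axis. Payload 8.5 kg.
Tool frame: the origin (TCP) lies midway between the tips of the shut fingers; the grasp point (between the pads) lies grasp_offset behind it (grasp_offset is the distance from the TCP to the grasp point, in m); z points along the fingers, y is the line along which they close (so a half turn about z gives the same grasp; the last joint's range is limited). The gripper opens to 85 mm and grips with 20 to 120 N. Pads are 22 mm wide; open, the fingers measure 114 mm over their backs; the gripper's body (76 mm by 85 mm) begins 54 mm behind the grasp point. The pads swing forward as they close: fully open they stand 13 mm farther back than shut.
Start: joints at [53.955, 21.807, 74.336, -0, 83.858, -12.336], TCP at [0.221, 0.504, 0.231] pointing down, gripper open.
Joint ranges: [-178.18, 178.18], [-50.72, 133.34], [12.68, 142.11], [-81.47, 261.47], [9.98, 163.14], [-165.26, 165.26]. Speed limits (degrees/s): [136.94, 136.94, 180, 180, 180, 180].

## Interface

Orientations are given as a 3x3 rotation matrix whose columns are the frame's x, y, z axes.
In Python, from rig import observe, get_image, camera_params, close_job, grasp_offset gives the robot as it stands.
- The arm moves only by the shell command python3 -m handwheel 'ROWS' [OPENING] [FORCE]. ROWS is JSON, a list of rows, each a list of 2 entries, a list of its own where there are three numbers: the shift along the tool's x, y, z as a fraction of full scale, then the turn, a rotation vector about the tool's x, y, z as a fraction of full scale. In form: [[[dx, dy, dz], [ax, ay, az]], ...]. A call has 1 to 10 rows; each row is the pose to reach, as a shift and turn from the pose commanded when the call began, along the tool's axes at that moment, turning the shorter way round; what a row does not reach only later rows make up. Full scale, the value 1, is 0.5 m for a shift and pi rad for a turn. A row lasts 1/10 s, in which the tool goes at most 50 mm and 8.59 degrees, less where a joint would pass 70% of its speed; a pose out of reach is approached as far as the arm can. A call with a number of a shift or a turn outside -1 to 1 is refused whole. A call with a gripper value outside its range is refused whole. OPENING is the opening, from 0 (shut) to 1 (fully open), set as the call begins (- or left out, the last holds). The fingers move at their own pace and stop on an object; FORCE is the grip in N (left out, the last holds). Time passes only in rows, so rows that repeat a pose let the fingers close. It gives the time, the measured TCP pose, the force, the opening and the grip force at its end, in the units of the state.
- observe(): the state, without advancing time (a new reading comes with each control period).
- get_image(name): name is "side" or "top"; returns (picture, depth): 480x640x3 uint8, red, green, blue; 480x640 float32, m along the optical axis (not along the pixel's ray), 0 where there is no reading.
- camera_params(name): a dict with "K" (3x3 intrinsics, pixels), "R" (3x3) and "t" (3): a world point X has camera coordinates R X + t. Camera axes: x right, y down, z forward; pixel columns grow to the right and rows downward; lengths in m; the calibration is good to about 2 mm. A picture is of the moment at which its call begins. camera_params takes no time and is no camera call.
- close_job(): hands the job in; it is judged then, once.
The state is a dict: "time_s": time; "q": joint angles; "qvel": joint speeds; "joint_efforts": joint torques, N m; "position": TCP position; "tool_rot": TCP orientation; "ft_force": force on the tool from outside, world axes, zero at the start; "wrist_torque": the same for the moment, N m; "grip_width": finger opening in m; "gripper_force": force on a finger pad.
Only numpy, scipy, OpenCV 4.12 (cv2) and the standard library are available. Lean on these libraries where they do the work, as an engineer would, in place of code of your own. Each camera call takes 0.05 s, during which the arm holds its last target. There are 200 camera calls.

## Task

Get the carving board ready: first lay the square wooden blank flat and squarely on the square black rubber pad and the round blank flat on the round pad, each centred on its pad. Then, with the key and not with the fingers, turn the screw in the middle anticlockwise (seen from above) until its steel bar reaches its stop, lying across both blanks. Finally stand the key upright in its tray again, and leave the six-sided blank and the cup, glasses case and log where they are.

Things in the scene. Friction and masses are not known exactly. Their poses are not given: they have to be found in the camera images.
- square_blank: square plate of plain brown wood, 60 x 60 mm, 7 mm thick, lying flat on the table; origin at the centre of its underside, x and y parallel to its sides, z up
- round_blank: round disc of the same brown wood, 60 mm in diameter, 7 mm thick, lying flat on the table; origin at the centre of its underside, z up
- hex_blank: six-sided plate of the same wood, 52 mm across flats, 7 mm thick; not needed, a bystander; origin at the centre of its underside
- board: fixed light wooden board, 150 mm (its x) x 250 mm (its y), 18 mm thick; origin at the centre of its underside. On it: a square black rubber pad 66 x 66 mm centred at y = +70 mm and a round black rubber pad 66 mm in diameter centred at y = -70 mm, both 3 mm thick; the screw with its bar is at the centre
- square_pad (a point): centre of the upper face of the square black rubber pad, 21 mm above the table; x and y parallel to the pad's sides (as the board's)
- round_pad (a point): centre of the upper face of the round black rubber pad, 21 mm above the table; axes as the board's
- bar (a joint): turn (rad, anticlockwise from above) of the captive screw and the steel bar fixed on it, about the vertical axis at the board's centre. Bar 116 x 18 mm, 6 mm thick, underside 31 mm above the table (3 mm over a laid blank). 0: bar along the board's x, between the pads; 1.57: its stop, bar along the board's y, its ends over both pads. Stays where left (friction 0.08 N m)
- screw_head (a point): on the screw's axis at the top face of the bar, 37 mm above the table; turns with the bar, x along the bar. The screw head, an upright steel tongue, rises from here: 26 mm long (x), 8 mm wide (y), 14 mm high, its upper 4 mm tapered like a roof
- key: key standing upright in its tray, 90 mm high, 150 g. Origin at the centre of its underside, z up. Foot: steel fork 32 (x) x 30 mm (y) with a slot 12 mm wide (y), 18 mm deep, open along x, that fits over the screw's tongue (x along x, either way round); fully down, its origin is at screw_head. Handle: dark wooden block 50 (x) x 20 mm (y), 40 to 90 mm above the origin, to pinch along y
- tray: fixed shallow plywood tray 120 x 120 mm, walls 12 mm high and 5 mm thick, inner floor 5 mm above the table; origin at the centre of its underside
- mug: white cup with a handle, 76 mm wide, 70 mm high, a bystander; origin at the centre of its underside
- glasses_case: black glasses case 65 x 150 mm, 41 mm high, a bystander; origin at the centre of its underside
- log: split piece of wood 55 x 200 mm, 53 mm high, a bystander; origin at the centre of its underside
Mind the look-alikes: they are no part of the job. What is shaped like the key but blue is not meant.

How it is judged (in metres and radians):
On the way, in this order (a step that is already met when the one before it is completed fails the run):
1. both blanks lie released on their pads while the bar is still between them (horizontal distance between square_blank and square_pad below 0.012 m and z of square_blank in the frame of square_pad between -0.003 and 0.003 m and angle between each of square_blank, round_blank's own z axis and vertical below 0.08 rad and linear speed of each of square_blank, round_blank below 0.02 m/s and (angle between the x axis of square_blank and the x axis of square_pad, either way round below 0.2 rad or angle between the x axis of square_blank and the y axis of square_pad, either way round below 0.2 rad) and horizontal distance between round_blank and round_pad below 0.012 m and z of round_blank in the frame of round_pad between -0.003 and 0.003 m and value of joint bar below 0.7 rad and contact force between the fingers and square_blank below 0.1 N and contact force between the fingers and round_blank below 0.1 N), for 0.2 s.
2. the bar is turned across both blanks with the key on the screw (value of joint bar above 1.35 rad and distance between key and screw_head below 0.02 m), for 0.1 s.
At the end, for the whole second after the job is handed in: Each blank flat on its own pad within 12 mm of its centre (the square one within 0.2 rad of square), tilt under 0.08 rad; bar past 1.35 rad; key upright (0.08 rad) on the tray floor, within 45 mm of the tray's centre along both its axes; all at rest (horizontal distance between square_blank and square_pad below 0.012 m and z of square_blank in the frame of square_pad between -0.003 and 0.003 m and angle between each of square_blank, round_blank, key's own z axis and vertical below 0.08 rad and linear speed of each of square_blank, round_blank, key below 0.02 m/s and (angle between the x axis of square_blank and the x axis of square_pad, either way round below 0.2 rad or angle between the x axis of square_blank and the y axis of square_pad, either way round below 0.2 rad) and horizontal distance between round_blank and round_pad below 0.012 m and z of round_blank in the frame of round_pad between -0.003 and 0.003 m and value of joint bar above 1.35 rad and x of key in the frame of tray between -0.045 and 0.045 m and y of key in the frame of tray between -0.045 and 0.045 m and z of key in the frame of tray below 0.009 m); the robot touches nothing.
It fails at once if the bar is turned (between 0.7 and 1.2 rad) while the key is not on the screw (value of joint bar between 0.7 and 1.2 rad and distance between key and screw_head above 0.025 m).
It fails at once if the hex blank is moved more than 30 mm (distance of hex_blank from where it was at the start of the episode above 0.03 m).
It fails at once if the mug is moved more than 30 mm (distance of mug from where it was at the start of the episode above 0.03 m).
It fails at once if the glasses case is moved more than 30 mm (distance of glasses_case from where it was at the start of the episode above 0.03 m).
It fails at once if the log is moved more than 30 mm (distance of log from where it was at the start of the episode above 0.03 m).
It also fails if it takes over 72 s, if anything falls off the work surface, if the arm or the gripper's body presses on something with over 40 N, if the wrist force passes 120 N, or if a joint passes its speed limit or range.

## Working session

There is one attempt and no reset: what is moved stays moved. The work goes in short steps, Python scripts to look and compute and a shell command to move; the robot and the scene stay as the last step left them, time stands still between calls to the robot, and variables do not carry over. Pictures are saved under pics/ and viewed, at most 11 in all, crops included, and the job is handed in when it is done.

```bash
ls; mkdir -p pics
python3 - <<'E'
from rig import *
import cv2,numpy as np
for n in("top","side"):
    p,d=get_image(n);cv2.imwrite(f"pics/{n}0.png",p[:,:,::-1]);np.savez(f"{n}0.npz",p=p,d=d)
    print(n,camera_params(n))
o=observe();print(o);print(grasp_offset)
E
```

```text
pics
top {'K': array([[487.49997429,   0.        , 320.40867439],
       [  0.        , 487.49997429, 244.90507422],
       [  0.        ,   0.        ,   1.        ]]), 'R': array([[-0.00980899, -0.99994452, -0.00383915],
       [-0.97676177,  0.01040349, -0.21407524],
       [ 0.2141033 ,  0.00165008, -0.97680963]]), 't': array([-0.0187044 ,  0.61191694,  1.11170967])}
side {'K': array([[495.33885795,   0.        , 321.97172417],
       [  0.        , 495.33885795, 238.63732298],
       [  0.        ,   0.        ,   1.        ]]), 'R': array([[ 8.88258272e-01, -4.59344134e-01,  4.57281154e-04],
       [-3.27984486e-01, -6.34937452e-01, -6.99485961e-01],
       [ 3.21595118e-01,  6.21174209e-01, -7.14646193e-01]]), 't': array([-0.56656492,  0.21762542,  0.95875144])}
{'time_s': 0.1, 'q': array([ 5.39560689e+01,  2.18355300e+01,  7.43782697e+01,  5.10688121e-04,
        8.38592243e+01, -1.23361409e+01]), 'qvel': array([-0.02081035, -0.00964951, -0.10401599,  0.07563589, -0.09507534,
        0.04277858]), 'joint_efforts': array([ 3.20883068e-03, -4.49221766e+01, -2.31661087e+01, -2.01052976e-04,
        3.60966922e-03, -2.67652507e-05]), 'position': array([0.22098482, 0.50336573, 0.23080113]), 'tool_rot': array([[-9.15607442e-01,  4.02072678e-01, -7.57094252e-04],
       [ 4.02073293e-01,  9.15606911e-01, -1.02531129e-03],
       [ 2.80951075e-04, -1.24319002e-03, -9.99999188e-01]]), 'ft_force': array([ 0.33411452, -0.3207735 ,  0.36672246]), 'wrist_torque': array([-0.01441873, -0.00934089, -0.01146844]), 'gripper_force': 0.0, 'grip_width': 0.0855270382644416}
0.0187
```

View pics/top0.png

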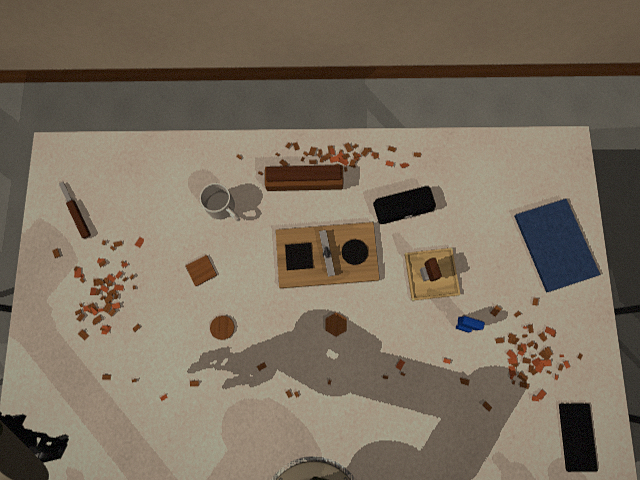

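View pics/side0.png

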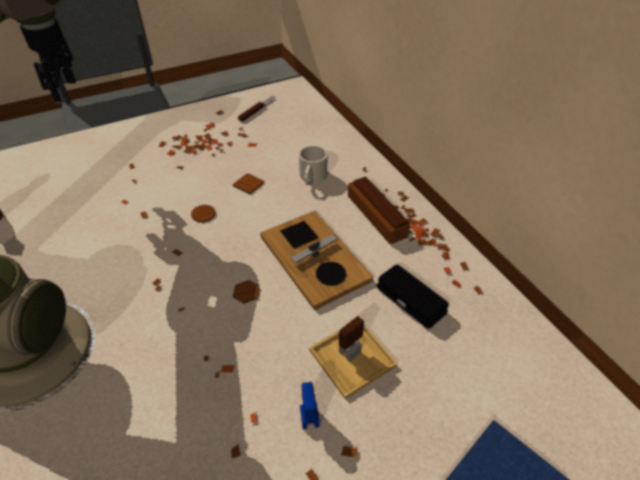

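The top view shows the square blank (201,270), round blank (222,327), hex blank (336,324), board (328,255) with square pad (300,256), round pad (355,252) and bar (329,253), tray (433,272) holding the key (432,268). The blue look-alike is at (469,323). Next I measure these.

```bash
cat > h.py <<'E'
from rig import *
import cv2,numpy as np
from scipy.spatial.transform import Rotation as Ro
def ray(n,uv,z):
    c=camera_params(n);R,t,K=c["R"],c["t"],c["K"]
    uv=np.atleast_2d(uv).astype(float);d=np.c_[uv,np.ones(len(uv))]@np.linalg.inv(K).T@R
    o=-R.T@t;return o+d*((z-o[2])/d[:,2])[:,None]
def rect(n,mask,z,roi):
    x0,y0,x1,y1=roi;m=np.zeros(mask.shape,np.uint8);m[y0:y1,x0:x1]=mask[y0:y1,x0:x1]
    cs=cv2.findContours(m,cv2.RETR_EXTERNAL,cv2.CHAIN_APPROX_NONE)[0]
    c=max(cs,key=cv2.contourArea)
    w=ray(n,c[:,0],z)[:,:2];M=cv2.moments(c);ctr=ray(n,[M["m10"]/M["m00"],M["m01"]/M["m00"]],z)[0,:2]
    r=cv2.minAreaRect((w*1000).astype(np.float32))
    return ctr.round(4),(np.array(r[0])/1000).round(4),np.round(r[1],1),round(r[2],1)
def aim(p,yaw):  # shift/turn fractions from the present TCP pose; tool y axis at yaw deg, pointing down
    o=observe();R=o["tool_rot"];y=np.array([np.cos(np.radians(yaw)),np.sin(np.radians(yaw)),0]);z=np.array([0,0,-1.])
    for s in(1,-1):
        T=np.c_[np.cross(s*y,z),s*y,z]
        print("shift",np.round(R.T@(np.array(p)-o["position"])/.5,4),"turn",np.round(Ro.from_matrix(R.T@T).as_rotvec()/np.pi,4))
E
python3 - <<'E'
from h import *
p=np.load("top0.npz");d=p["d"];p=p["p"];hsv=cv2.cvtColor(p,cv2.COLOR_RGB2HSV)
for u,v in[(201,270),(222,327),(300,256),(290,230),(355,252),(432,268),(420,290),(328,240),(180,300),(408,205),(425,275),(338,250)]:print((u,v),hsv[v,u],d[v,u],end=" ")
H,S,V=cv2.split(hsv)
wood=(S>110)&(V<170)
print()
print("sq",rect("top",wood,.007,(183,250,222,290)));print("ro",rect("top",wood,.007,(203,310,242,345)))
dark=V<60
print("sqpad",rect("top",dark,.021,(281,235,318,275)));print("ropad",rect("top",dark,.021,(339,235,374,270)))
print("bar",rect("top",(S<60)&(V>70),.037,(316,228,345,280)))
board=(S>70)
print("board",rect("top",S>70,.018,(262,212,392,298)))
print("tray",rect("top",S>75,.012,(395,235,475,310)))
print("handle",rect("top",(V<110)&(S>90),.095,(418,250,447,287)))
for n,f in(("t",(165,210,475,350)),):
    x0,y0,x1,y1=f;cv2.imwrite("pics/crop.png",cv2.resize(p[y0:y1,x0:x1,::-1],None,fx=2.5,fy=2.5,interpolation=cv2.INTER_CUBIC))
E
```

```text
(201, 270) [ 13 187 108] 1.2306895 (222, 327) [ 11 172 101] 1.1980733 (300, 256) [20 96 16] 1.2186759 (290, 230) [ 16 140 131] 1.2368652 (355, 252) [160  51  15] 1.2209265 (432, 268) [ 10 173  75] 1.1350732 (420, 290) [ 17 128 152] 1.2187017 (328, 240) [ 16 187  49] 1.2279398 (180, 300) [ 18  40 166] 1.2198628 (408, 205) [129 128  14] 1.2245959 (425, 275) [ 17  40 115] 1.1922264 (338, 250) [ 15 159  80] 1.225184 
sq (array([0.5625, 0.2769]), array([0.5627, 0.2768]), array([59.9, 59.8]), 28.3)
ro (array([0.4206, 0.2193]), array([0.4203, 0.2197]), array([56.1, 56.4]), 1.6)
sqpad (array([0.5938, 0.0293]), array([0.594 , 0.0294]), array([65.3, 66.1]), 3.8)
ropad (array([ 0.6033, -0.1099]), array([ 0.604 , -0.1101]), array([62.7, 63.9]), 88.9)
bar (array([ 0.5652, -0.046 ]), array([ 0.5677, -0.0457]), array([53.2, 16.9]), 10.5)
board (array([ 0.5969, -0.0399]), array([ 0.5981, -0.04  ]), array([152. , 250.4]), 4.0)
tray (array([ 0.547, -0.302]), array([ 0.5481, -0.302 ]), array([122.2, 123.6]), 5.8)
handle (array([ 0.5465, -0.2935]), array([ 0.5483, -0.2969]), array([52.5, 54.7]), 14.6)
```

View pics/crop.png

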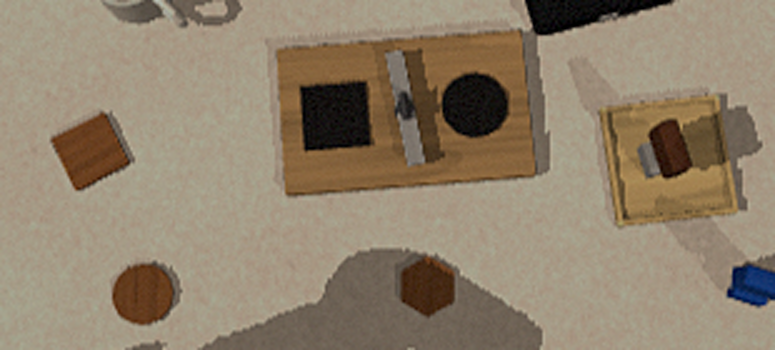

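The crop shows the bar leaning slightly from board x, from (395,52) to (425,162). The key handle is at (670,148), with its fork visible at (648,158). I'll use depth to isolate the bar top and handle top for their yaw.

```bash
cat >> h.py <<'E'
def cloud(n,d):
    c=camera_params(n);v,u=np.mgrid[:480,:640];P=np.stack([(u-c["K"][0,2])/c["K"][0,0]*d,(v-c["K"][1,2])/c["K"][1,1]*d,d],-1)
    return (P-c["t"])@c["R"]
def fit(X,z0,z1,c,r):
    m=(X[...,2]>z0)&(X[...,2]<z1)&(np.hypot(X[...,0]-c[0],X[...,1]-c[1])<r);q=X[m][:,:2]
    rc=cv2.minAreaRect((q*1000).astype(np.float32));_,vec=np.linalg.eigh(np.cov(q.T));a=vec[:,1]
    return len(q),q.mean(0).round(4),(np.array(rc[0])/1000).round(4),np.round(rc[1],1),round(rc[2],1),"pca",np.degrees(np.arctan(a[1]/a[0])).round(1),X[m][:,2].mean().round(4)
E
python3 - <<'E'
from h import *
for n in("top","side"):
    d=np.load(n+"0.npz")["d"];X=cloud(n,d)
    print(n,"table",np.median(X[300:310,170:200,2]) if n=="top" else "")
    print("handle",fit(X,.088,.105,(.547,-.30),.06))
    print("body",fit(X,.05,.088,(.547,-.30),.06))
    print("bar",fit(X,.0325,.042,(.599,-.04),.075))
    print("tongue",fit(X,.043,.06,(.599,-.04),.03))
    print("sq",fit(X,.004,.012,(.5626,.2769),.06));print("ro",fit(X,.004,.012,(.4205,.2195),.05))
    print("board",fit(X,.013,.03,(.599,-.04),.17))
E
```

```text
top table -0.0001085352444010544
handle (185, array([ 0.5485, -0.2901]), array([ 0.5494, -0.2904]), array([50.1, 21.3]), 14.0, 'pca', np.float64(15.2), np.float64(0.0949))
body (87, array([ 0.5433, -0.2833]), array([ 0.5438, -0.2839]), array([49.6, 14.3]), 34.1, 'pca', np.float64(20.9), np.float64(0.0703))
bar (289, array([ 0.5991, -0.04  ]), array([ 0.5999, -0.0401]), array([115.5,  17.7]), 10.5, 'pca', np.float64(10.3), np.float64(0.0374))
tongue (37, array([ 0.5993, -0.0401]), array([ 0.5995, -0.0402]), array([26. ,  7.8]), 10.6, 'pca', np.float64(10.5), np.float64(0.05))
sq (557, array([0.5633, 0.2771]), array([0.5635, 0.2789]), array([109.1, 115.1]), 20.6, 'pca', np.float64(33.5), np.float64(0.0072))
ro (465, array([0.4213, 0.2188]), array([0.4203, 0.2156]), array([86.1, 95.7]), 80.2, 'pca', np.float64(13.2), np.float64(0.0071))
board (5461, array([ 0.5983, -0.0408]), array([ 0.6119, -0.0531]), array([173.4, 277.4]), 3.9, 'pca', np.float64(-85.0), np.float64(0.019))
side table 
handle (279, array([ 0.5453, -0.2906]), array([ 0.546 , -0.2897]), array([49.3, 20.7]), 14.2, 'pca', np.float64(15.2), np.float64(0.0942))
body (283, array([ 0.5409, -0.2971]), array([ 0.5459, -0.2967]), array([17.9, 51.3]), 85.2, 'pca', np.float64(4.2), np.float64(0.0694))
bar (323, array([ 0.5936, -0.0398]), array([ 0.5965, -0.0376]), array([115.4,  20.7]), 10.3, 'pca', np.float64(10.3), np.float64(0.0371))
tongue (50, array([ 0.5965, -0.0393]), array([ 0.5964, -0.0378]), array([26.3,  9.8]), 12.7, 'pca', np.float64(8.9), np.float64(0.0478))
sq (366, array([0.5616, 0.2781]), array([0.5682, 0.2808]), array([85.1, 95.3]), 65.5, 'pca', np.float64(7.4), np.float64(0.0074))
ro (346, array([0.4181, 0.2199]), array([0.4233, 0.2139]), array([80.2, 79.5]), 9.9, 'pca', np.float64(-78.1), np.float64(0.0074))
board (5237, array([ 0.5944, -0.0509]), array([ 0.5984, -0.052 ]), array([152.2, 284. ]), 4.0, 'pca', np.float64(-84.4), np.float64(0.019))
```

```bash
python3 -c "
from h import *
aim((.5626,.2772,.06),28.3)"
```

```text
shift [-0.8075 -0.139   0.3415] turn [-0.0004  0.      0.2111]
shift [-0.8075 -0.139   0.3415] turn [-1.000e-04 -5.000e-04 -7.889e-01]
```

```bash
python3 -m handwheel '[[[-0.8075,-0.139,0.3415],[0,0,0.2111]],[[-0.8075,-0.139,0.3415],[0,0,0.2111]],[[-0.8075,-0.139,0.3415],[0,0,0.2111]],[[-0.8075,-0.139,0.3415],[0,0,0.2111]],[[-0.8075,-0.139,0.3415],[0,0,0.2111]],[[-0.8075,-0.139,0.3415],[0,0,0.2111]],[[-0.8075,-0.139,0.3415],[0,0,0.2111]],[[-0.8075,-0.139,0.3415],[0,0,0.2111]],[[-0.8075,-0.139,0.3415],[0,0,0.2111]],[[-0.8075,-0.139,0.3415],[0,0,0.2111]]]' 0.82 40; python3 -c "
from h import *
aim((.5626,.2772,-.003),28.3)"
```

```text
time_s: 1.1
position: [0.5655, 0.2739, 0.0574]
tool_rot: [[-0.47, 0.883, -0.003], [0.883, 0.47, -0.002], [-0.0, -0.003, -1.0]]
ft_force: [-0.8, 0.3, -0.8]
grip_width: 0.0697
gripper_force: 0.0
shift [ 0.0085 -0.0016  0.1208] turn [-0.0011 -0.     -0.0016]
shift [ 0.0085 -0.0016  0.1208] turn [-0.      0.0016  0.9984]
```

```bash
python3 -m handwheel '[[[0,0,0.1],[0,0,0]],[[0,0,0.1],[0,0,0]],[[0,0,0.12],[0,0,0]],[[0,0,0.12],[0,0,0]],[[0,0,0.12],[0,0,0]]]'
python3 - <<'E'
from h import *
p,d=get_image("top");cv2.imwrite("pics/g1.png",cv2.resize(p[210:340,150:290,::-1],None,fx=4,fy=4))
aim((.5626,.2772,-.003),28.3)
E
```

```text
time_s: 1.6
position: [0.5633, 0.2781, 0.0021]
tool_rot: [[-0.474, 0.88, 0.002], [0.88, 0.474, 0.001], [-0.0, 0.002, -1.0]]
ft_force: [0.0, 1.0, -0.6]
grip_width: 0.0703
gripper_force: 0.0
shift [-0.0008 -0.0022  0.0103] turn [0.0007 0.0002 0.0001]
shift [-0.0008 -0.0022  0.0103] turn [-3.000e-04  1.200e-03 -9.999e-01]
```

View pics/g1.png

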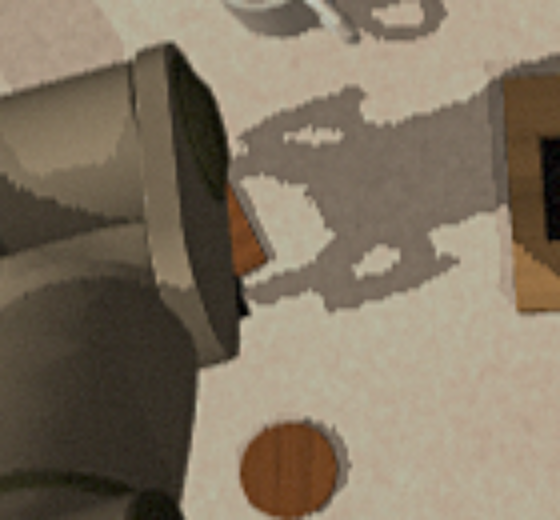

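The arm hides most of the blank (corner at 250,240). The fingers straddle it with no contact force, so I go down the rest of the way and close.

```bash
python3 -m handwheel '[[[0,0,0.008],[0,0,0]],[[0,0,0.008],[0,0,0]],[[0,0,0.008],[0,0,0]]]'; python3 -m handwheel '[[[0,0,0],[0,0,0]],[[0,0,0],[0,0,0]],[[0,0,0],[0,0,0]],[[0,0,0],[0,0,0]]]' 0.55 40
```

```text
time_s: 1.95
position: [0.5629, 0.2776, -0.0033]
tool_rot: [[-0.474, 0.881, 0.0], [0.881, 0.474, 0.0], [-0.0, 0.0, -1.0]]
ft_force: [0.2, -0.0, 0.4]
grip_width: 0.07
gripper_force: 0.0
time_s: 2.35
position: [0.5631, 0.2777, -0.0028]
tool_rot: [[-0.474, 0.881, 0.001], [0.881, 0.474, 0.0], [-0.0, 0.001, -1.0]]
ft_force: [-0.7, -0.5, 5.6]
grip_width: 0.0581
gripper_force: 43.3
```

```bash
python3 -m handwheel '[[[0,0,-0.1],[0,0,0]],[[0,0,-0.14],[0,0,0]],[[0,0,-0.14],[0,0,0]],[[0,0,-0.14],[0,0,0]]]'; python3 -c "
from h import *
aim((.5925,.030,.067),4)"
```

```text
time_s: 2.75
position: [0.5625, 0.2775, 0.066]
tool_rot: [[-0.474, 0.881, -0.001], [0.881, 0.474, -0.0], [0.0, -0.001, -1.0]]
ft_force: [-0.2, 0.6, -1.7]
grip_width: 0.0584
gripper_force: 43.5
shift [-0.4643 -0.1818 -0.002 ] turn [-0.0002  0.      0.135 ]
shift [-0.4643 -0.1818 -0.002 ] turn [-0.00e+00 -3.00e-04 -8.65e-01]
```

```bash
python3 -m handwheel '[[[-0.4643,-0.1818,0],[0,0,0.135]],[[-0.4643,-0.1818,0],[0,0,0.135]],[[-0.4643,-0.1818,0],[0,0,0.135]],[[-0.4643,-0.1818,0],[0,0,0.135]],[[-0.4643,-0.1818,0],[0,0,0.135]],[[-0.4643,-0.1818,0],[0,0,0.135]],[[-0.4643,-0.1818,0],[0,0,0.135]],[[-0.4643,-0.1818,0],[0,0,0.135]]]'
python3 - <<'E'
from h import *
aim((.5925,.030,.020),4)
p,d=get_image("side");X=cloud("side",d)
H,S,V=cv2.split(cv2.cvtColor(p,cv2.COLOR_RGB2HSV))
cv2.imwrite("pics/g2.png",cv2.resize(p[150:330,210:410,::-1],None,fx=3.5,fy=3.3))
E
```

```text
time_s: 3.55
position: [0.5922, 0.031, 0.0655]
tool_rot: [[-0.07, 0.998, -0.002], [0.998, 0.07, 0.001], [0.001, -0.002, -1.0]]
ft_force: [0.2, 0.2, 0.2]
grip_width: 0.0585
gripper_force: 43.5
shift [-0.0021  0.0007  0.091 ] turn [-0.0007 -0.0002  0.0002]
shift [-0.0021  0.0007  0.091 ] turn [ 3.000e-04 -1.100e-03 -9.998e-01]
```

View pics/g2.png

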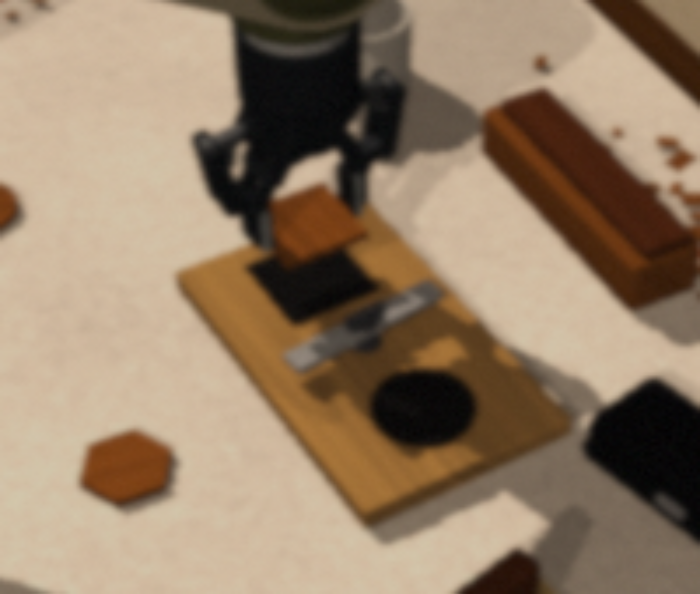

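The square blank (315,225) is held over the square pad (310,285). Lowering it.

```bash
python3 -m handwheel '[[[0,0,0.05],[0,0,0]],[[0,0,0.08],[0,0,0]],[[0,0,0.088],[0,0,0]],[[0,0,0.092],[0,0,0]],[[0,0,0.094],[0,0,0]],[[0,0,0.094],[0,0,0]]]'; python3 -m handwheel '[[[0,0,0],[0,0,0]],[[0,0,0],[0,0,0]],[[0,0,0],[0,0,0]]]' 0.88
```

```text
time_s: 4.2
position: [0.5931, 0.0303, 0.0201]
tool_rot: [[-0.07, 0.998, 0.001], [0.998, 0.07, -0.0], [-0.0, 0.001, -1.0]]
ft_force: [-0.2, 0.1, 0.0]
grip_width: 0.058
gripper_force: 43.5
time_s: 4.5
position: [0.593, 0.03, 0.0199]
tool_rot: [[-0.07, 0.998, 0.0], [0.998, 0.07, -0.0], [-0.0, 0.0, -1.0]]
ft_force: [-0.5, 0.6, 0.8]
grip_width: 0.075
gripper_force: 0.0
```

Released with a small drop. Retreating and going to the round blank.

```bash
python3 -m handwheel '[[[0,0,-0.08],[0,0,0]],[[0,0,-0.16],[0,0,0]],[[0,0,-0.16],[0,0,0]]]' 0.82; python3 -c "
from h import *
aim((.4200,.2193,.06),4)"
```

```text
time_s: 4.8
position: [0.5953, 0.0298, 0.1049]
tool_rot: [[-0.07, 0.998, 0.01], [0.998, 0.07, -0.001], [-0.002, 0.01, -1.0]]
ft_force: [0.2, 0.1, 0.3]
grip_width: 0.0701
gripper_force: 0.0
shift [ 0.4028 -0.3242  0.0858] turn [ 0.0031  0.0007 -0.    ]
shift [ 0.4028 -0.3242  0.0858] turn [ 0.0011 -0.0049  1.    ]
```

```bash
python3 -m handwheel '[[[0.402,-0.318,0.08],[0,0,0]],[[0.402,-0.318,0.08],[0,0,0]],[[0.402,-0.318,0.08],[0,0,0]],[[0.402,-0.318,0.08],[0,0,0]],[[0.402,-0.318,0.08],[0,0,0]],[[0.402,-0.318,0.08],[0,0,0]],[[0.402,-0.318,0.08],[0,0,0]],[[0.402,-0.318,0.08],[0,0,0]],[[0.402,-0.318,0.08],[0,0,0]]]'
python3 - <<'E'
from h import *
aim((.42,.2193,-.003),4)
p,d=get_image("side")
cv2.imwrite("pics/g3.png",cv2.resize(p[150:330,140:400,::-1],None,fx=3,fy=3))
d=get_image("top")[1];X=cloud("top",d);print(fit(X,.0245,.0305,(.593,.03),.046))
E
```

```text
time_s: 5.7
position: [0.4216, 0.2187, 0.0597]
tool_rot: [[-0.068, 0.998, 0.001], [0.998, 0.068, 0.0], [0.0, 0.001, -1.0]]
ft_force: [0.3, -0.7, 0.1]
grip_width: 0.0702
gripper_force: 0.0
shift [ 0.0015 -0.0033  0.1254] turn [ 0.0004 -0.     -0.0006]
shift [ 0.0015 -0.0033  0.1254] turn [-0.000e+00 -6.000e-04  9.994e-01]
(462, array([0.593 , 0.0301]), array([0.5909, 0.0298]), array([72.3, 64.4]), 3.1, 'pca', np.float64(-0.1), np.float64(0.0278))
```

View pics/g3.png

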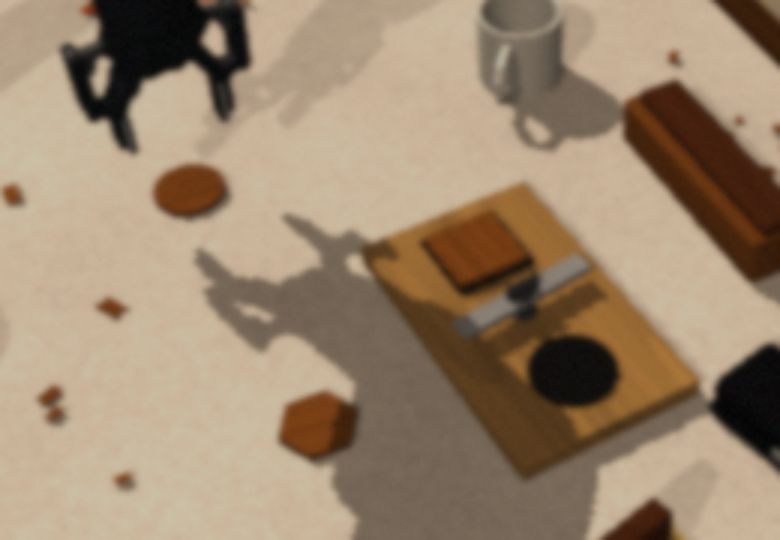

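The square blank sits centred on its pad at (475,250). The round blank is at (190,190), between the fingers. Now grasping it.

```bash
python3 -m handwheel '[[[0,-0.001,0.09],[0,0,0]],[[0,-0.001,0.11],[0,0,0]],[[0,-0.001,0.12],[0,0,0]],[[0,-0.001,0.126],[0,0,0]],[[0,-0.001,0.126],[0,0,0]]]'; python3 -m handwheel '[[[0,0,0],[0,0,0]],[[0,0,0],[0,0,0]],[[0,0,0],[0,0,0]],[[0,0,0],[0,0,0]]]' 0.55 40;  python3 -m handwheel '[[[0,0,-0.08],[0,0,0]],[[0,0,-0.14],[0,0,0]],[[0,0,-0.14],[0,0,0]],[[0,0,-0.14],[0,0,0]]]'; python3 -c "
from h import *
aim((.6025,-.109,.067),4)"
```

```text
time_s: 6.3
position: [0.4202, 0.2195, -0.0028]
tool_rot: [[-0.069, 0.998, 0.001], [0.998, 0.069, 0.0], [0.0, 0.001, -1.0]]
ft_force: [-0.4, 0.3, 0.1]
grip_width: 0.0697
gripper_force: 0.0
time_s: 6.7
position: [0.4202, 0.2196, -0.0021]
tool_rot: [[-0.07, 0.998, 0.002], [0.998, 0.07, 0.0], [0.0, 0.002, -1.0]]
ft_force: [-2.5, -1.4, 8.9]
grip_width: 0.0579
gripper_force: 40.7
time_s: 7.1
position: [0.4199, 0.2196, 0.0673]
tool_rot: [[-0.07, 0.998, 0.002], [0.998, 0.07, 0.0], [0.0, 0.002, -1.0]]
ft_force: [-0.7, 0.2, -0.8]
grip_width: 0.0571
gripper_force: 42.9
shift [-0.6811  0.3184  0.0011] turn [ 0.0006 -0.0001  0.    ]
shift [-0.6811  0.3184  0.0011] turn [ 2.e-04  1.e-03 -1.e+00]
```

```bash
python3 -m handwheel '[[[-0.681,0.318,0],[0,0,0]],[[-0.681,0.318,0],[0,0,0]],[[-0.681,0.318,0],[0,0,0]],[[-0.681,0.318,0],[0,0,0]],[[-0.681,0.318,0],[0,0,0]],[[-0.681,0.318,0],[0,0,0]],[[-0.681,0.318,0],[0,0,0]],[[-0.681,0.318,0],[0,0,0]],[[-0.681,0.318,0],[0,0,0]],[[-0.681,0.318,0],[0,0,0]]]'; python3 -c "
from h import *
aim((.6025,-.109,.020),4)
d=get_image('side')[1];X=cloud('side',d);print(fit(X,.072,.082,(.602,-.109),.05))"
```

```text
time_s: 8.1
position: [0.6013, -0.1089, 0.0652]
tool_rot: [[-0.069, 0.998, -0.002], [0.998, 0.069, 0.001], [0.001, -0.002, -1.0]]
ft_force: [-0.5, 1.0, -0.0]
grip_width: 0.0572
gripper_force: 42.9
shift [-0.0004  0.0026  0.0904] turn [-0.0008 -0.0004 -0.0003]
shift [-0.0004  0.0026  0.0904] turn [-7.000e-04  1.200e-03  9.997e-01]
(430, array([ 0.602 , -0.1093]), array([ 0.5981, -0.1101]), array([69.1, 52.5]), 35.4, 'pca', np.float64(32.4), np.float64(0.0748))
```

```bash
python3 -m handwheel '[[[0,0,0.05],[0,0,0]],[[0,0,0.08],[0,0,0]],[[0,0,0.088],[0,0,0]],[[0,0,0.092],[0,0,0]],[[0,0,0.094],[0,0,0]],[[0,0,0.094],[0,0,0]]]'; python3 -m handwheel '[[[0,0,0],[0,0,0]],[[0,0,0],[0,0,0]],[[0,0,0],[0,0,0]]]' 0.88;python3 -m handwheel '[[[0,0,-0.08],[0,0,0]],[[0,0,-0.18],[0,0,0]],[[0,0,-0.28],[0,0,0]],[[0,0,-0.28],[0,0,0]],[[0,0,-0.28],[0,0,0]]]' 0.6; python3 -c "
from h import *
aim((.5475,-.290,.16),104.1)"
```

```text
time_s: 8.75
position: [0.6023, -0.109, 0.0202]
tool_rot: [[-0.07, 0.998, 0.001], [0.998, 0.07, -0.0], [-0.0, 0.001, -1.0]]
ft_force: [0.5, -0.7, -0.9]
grip_width: 0.0579
gripper_force: 42.9
time_s: 9.05
position: [0.6022, -0.1092, 0.0198]
tool_rot: [[-0.07, 0.998, 0.0], [0.998, 0.07, -0.0], [-0.0, 0.0, -1.0]]
ft_force: [0.5, -0.4, -0.1]
grip_width: 0.0752
gripper_force: 0.0
time_s: 9.55
position: [0.6023, -0.1092, 0.1605]
tool_rot: [[-0.07, 0.998, 0.002], [0.998, 0.07, -0.001], [-0.001, 0.002, -1.0]]
ft_force: [0.3, 0.4, -0.2]
grip_width: 0.0513
gripper_force: 0.0
shift [-0.3532 -0.1344  0.0012] turn [ 2.000e-04  8.000e-04 -5.561e-01]
shift [-0.3532 -0.1344  0.0012] turn [ 8.000e-04 -2.000e-04  4.439e-01]
```

```bash
python3 -m handwheel '[[[-0.3532,-0.1344,0],[0,0,0.4439]],[[-0.3532,-0.1344,0],[0,0,0.4439]],[[-0.3532,-0.1344,0],[0,0,0.4439]],[[-0.3532,-0.1344,0],[0,0,0.4439]],[[-0.3532,-0.1344,0],[0,0,0.4439]],[[-0.3532,-0.1344,0],[0,0,0.4439]],[[-0.3532,-0.1344,0],[0,0,0.4439]],[[-0.3532,-0.1344,0],[0,0,0.4439]],[[-0.3532,-0.1344,0],[0,0,0.4439]],[[-0.3532,-0.1344,0],[0,0,0.4439]]]'
python3 - <<'E'
from h import *
aim((.5475,-.290,.053),104.1);print(observe()["q"].round(1))
p,d=get_image("side")
cv2.imwrite("pics/g4.png",cv2.resize(p[180:400,220:440,::-1],None,fx=2.7,fy=2.7))
d=get_image("side")[1];X=cloud("side",d);print(fit(X,.0245,.0305,(.601,-.109),.046));print("bar",fit(X,.0325,.042,(.599,-.04),.075))
E
```

```text
time_s: 10.55
position: [0.5467, -0.2896, 0.1575]
tool_rot: [[0.971, 0.239, -0.003], [0.239, -0.971, 0.002], [-0.002, -0.003, -1.0]]
ft_force: [-0.4, 0.1, 0.2]
grip_width: 0.0514
gripper_force: 0.0
shift [0.0018 0.0018 0.209 ] turn [0.0011 0.0015 0.9984]
shift [0.0018 0.0018 0.209 ] turn [-0.001   0.0007 -0.0016]
[-38.9  32.   69.4   0.   78.8  37.3]
(194, array([ 0.5857, -0.1076]), array([ 0.59  , -0.1029]), array([61.2, 35.7]), 64.1, 'pca', np.float64(85.5), np.float64(0.0279))
bar (249, array([ 0.5814, -0.0409]), array([ 0.5796, -0.0283]), array([101.6,  96.8]), 46.5, 'pca', np.float64(13.5), np.float64(0.0372))
```

View pics/g4.png

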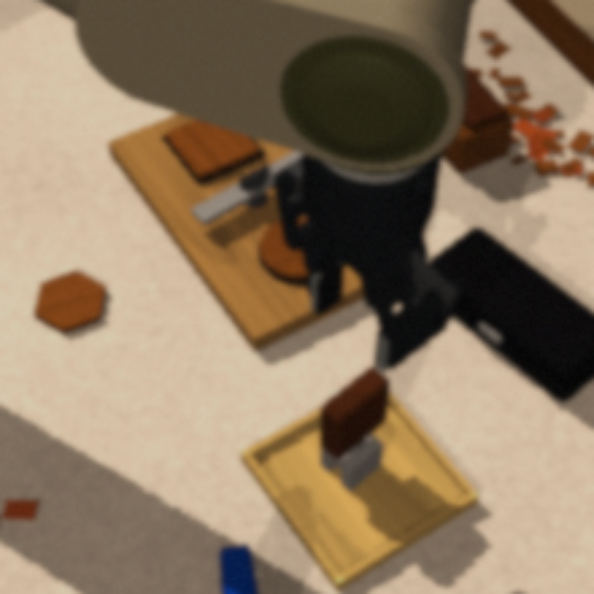

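The round blank lies on its pad (290,250). The fingers (325,290) and (390,355) straddle the handle (355,410), so I descend and grip.

```bash
python3 -m handwheel '[[[0,0,0.1],[0,0,0]],[[0,0,0.15],[0,0,0]],[[0,0,0.19],[0,0,0]],[[0,0,0.214],[0,0,0]],[[0,0,0.214],[0,0,0]],[[0,0,0.214],[0,0,0]]]';  python3 -m handwheel '[[[0,0,0],[0,0,0]],[[0,0,0],[0,0,0]],[[0,0,0],[0,0,0]],[[0,0,0],[0,0,0]],[[0,0,0],[0,0,0]],[[0,0,0],[0,0,0]]]' 0.1 90
```

```text
time_s: 11.25
position: [0.5476, -0.2901, 0.053]
tool_rot: [[0.97, 0.244, 0.0], [0.244, -0.97, -0.0], [0.0, 0.0, -1.0]]
ft_force: [0.2, -0.1, 0.1]
grip_width: 0.0514
gripper_force: 0.0
time_s: 11.85
position: [0.5478, -0.2902, 0.0537]
tool_rot: [[0.97, 0.244, 0.002], [0.244, -0.97, -0.001], [0.001, 0.002, -1.0]]
ft_force: [0.2, 0.1, 6.6]
grip_width: 0.0189
gripper_force: 88.2
```

```bash
python3 -m handwheel '[[[0,0,-0.06],[0,0,0]],[[0,0,-0.14],[0,0,0]],[[0,0,-0.2],[0,0,0]],[[0,0,-0.2],[0,0,0]],[[0,0,-0.2],[0,0,0]]]'; python3 -c "
from h import *
aim((.598,-.039,.153),-79.6)"
```

```text
time_s: 12.35
position: [0.547, -0.2897, 0.1522]
tool_rot: [[0.97, 0.244, -0.0], [0.244, -0.97, 0.0], [-0.0, -0.0, -1.0]]
ft_force: [0.5, 0.1, -2.3]
grip_width: 0.0192
gripper_force: 88.2
shift [ 0.221  -0.4616 -0.0015] turn [-0.0001  0.0001  0.0205]
shift [ 0.221  -0.4616 -0.0015] turn [-2.000e-04 -1.000e-04 -9.795e-01]
```

```bash
python3 -m handwheel '[[[0.221,-0.4616,0],[0,0,0.0205]],[[0.221,-0.4616,0],[0,0,0.0205]],[[0.221,-0.4616,0],[0,0,0.0205]],[[0.221,-0.4616,0],[0,0,0.0205]],[[0.221,-0.4616,0],[0,0,0.0205]],[[0.221,-0.4616,0],[0,0,0.0205]],[[0.221,-0.4616,0],[0,0,0.0205]],[[0.221,-0.4616,0],[0,0,0.0205]]]'; python3 -m handwheel '[[[0,0,0.06],[0,0,0]],[[0,0,0.07],[0,0,0]],[[0,0,0.07],[0,0,0]],[[0,0,0.07],[0,0,0]]]'
python3 - <<'E'
from h import *
aim((.598,-.039,.118),-79.6)
p,d=get_image("side");np.savez("s5.npz",p=p,d=d)
cv2.imwrite("pics/g5.png",cv2.resize(p[180:320,250:390,::-1],None,fx=4.2,fy=4.2,interpolation=cv2.INTER_CUBIC))
X=cloud("side",d);print("tongue/bar",fit(X,.0325,.042,(.598,-.039),.075))
print("fork",fit(X,.072,.1,(.598,-.039),.04))
E
```

```text
time_s: 13.15
position: [0.5978, -0.04, 0.1513]
tool_rot: [[0.984, 0.18, -0.002], [0.18, -0.984, 0.0], [-0.002, -0.001, -1.0]]
ft_force: [-0.3, -0.4, -2.0]
grip_width: 0.0192
gripper_force: 88.7
time_s: 13.55
position: [0.5986, -0.0401, 0.1183]
tool_rot: [[0.984, 0.18, 0.001], [0.18, -0.984, -0.0], [0.001, 0.0, -1.0]]
ft_force: [-0.6, -0.0, -1.3]
grip_width: 0.0192
gripper_force: 88.6
shift [-0.0008 -0.0023  0.0006] turn [ 0.0001 -0.0002 -0.0003]
shift [-0.0008 -0.0023  0.0006] turn [-4.000e-04 -2.000e-04  9.997e-01]
tongue/bar (324, array([ 0.5944, -0.0397]), array([ 0.5969, -0.0377]), array([116.1,  20.7]), 11.0, 'pca', np.float64(10.2), np.float64(0.0372))
fork (216, array([ 0.5949, -0.0475]), array([ 0.5974, -0.0389]), array([33.3, 32.8]), 12.1, 'pca', np.float64(-21.8), np.float64(0.0889))
```

View pics/g5.png

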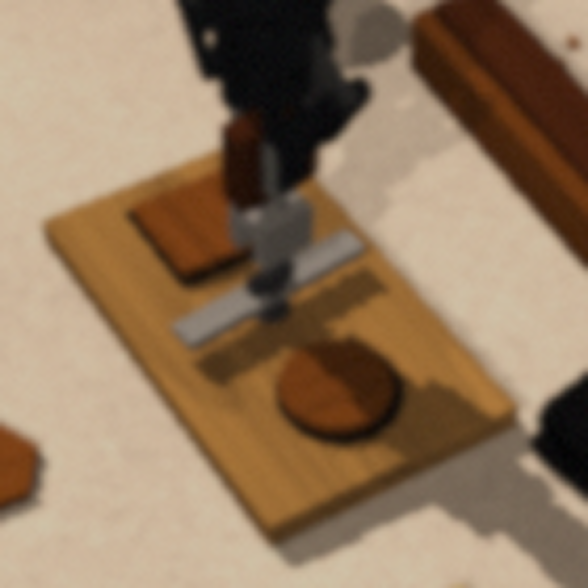

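The fork (275,225) is just above the tongue (270,285). Side depth puts it about 1 mm off in y, so I correct that and lower with a force check.

```bash
python3 -m handwheel '[[[0,-0.002,0.02],[0,0,0]],[[0,-0.002,0.03],[0,0,0]],[[0,-0.002,0.036],[0,0,0]],[[0,-0.002,0.042],[0,0,0]],[[0,-0.002,0.046],[0,0,0]],[[0,-0.002,0.046],[0,0,0]]]';  python3 -c "
from h import *
print(observe()['wrist_torque'])"
```

```text
time_s: 14.2
position: [0.5981, -0.0382, 0.0943]
tool_rot: [[0.984, 0.181, -0.0], [0.181, -0.984, 0.0], [-0.0, -0.0, -1.0]]
ft_force: [0.1, -0.1, -1.4]
grip_width: 0.0189
gripper_force: 88.6
[0.01785233 0.01839099 0.0240237 ]
```

```bash
python3 -m handwheel '[[[0,0,0.006],[0,0,0]],[[0,0,0.011],[0,0,0]],[[0,0,0.014],[0,0,0]],[[0,0,0.014],[0,0,0]]]'
python3 - <<'E'
from h import *
print(observe()['wrist_torque'])
p,d=get_image("side");X=cloud("side",d)
print("bar",fit(X,.0325,.040,(.598,-.039),.075));print("fork",fit(X,.044,.075,(.598,-.039),.03))
aim((.598,-.039,.087),4)
E
```

```text
time_s: 14.6
position: [0.598, -0.0382, 0.0873]
tool_rot: [[0.984, 0.181, -0.0], [0.181, -0.984, 0.0], [-0.0, -0.0, -1.0]]
ft_force: [0.9, -0.1, -2.0]
grip_width: 0.0193
gripper_force: 88.6
[0.0250752  0.02355834 0.03473403]
bar (242, array([ 0.5901, -0.0405]), array([ 0.592 , -0.0438]), array([104.5,  97.1]), 60.2, 'pca', np.float64(9.9), np.float64(0.037))
fork (212, array([ 0.595 , -0.0455]), array([ 0.5974, -0.038 ]), array([34.4, 31.5]), 10.4, 'pca', np.float64(-17.2), np.float64(0.0598))
shift [-0.0005  0.0015  0.0009] turn [-1.000e-04  0.000e+00 -4.644e-01]
shift [-0.0005  0.0015  0.0009] turn [0.000e+00 1.000e-04 5.356e-01]
```

```bash
python3 -m handwheel '[[[0,0,0],[0,0,-0.04]],[[0,0,0],[0,0,-0.08]],[[0,0,0],[0,0,-0.12]],[[0,0,0],[0,0,-0.16]],[[0,0,0],[0,0,-0.2]],[[0,0,0],[0,0,-0.24]],[[0,0,0],[0,0,-0.28]],[[0,0,0],[0,0,-0.32]],[[0,0,0],[0,0,-0.36]],[[0,0,0],[0,0,-0.4]]]'; python3 -c "
from h import *
print(observe()['wrist_torque'])
X=cloud('top',get_image('top')[1]);print('bar',fit(X,.0325,.040,(.598,-.039),.075))
aim((.598,-.039,.087),4)"
```

```text
time_s: 15.65
position: [0.599, -0.0393, 0.0878]
tool_rot: [[0.128, 0.992, 0.002], [0.992, -0.128, -0.002], [-0.002, 0.002, -1.0]]
ft_force: [3.2, -3.9, -5.0]
grip_width: 0.0187
gripper_force: 88.4
[-0.81989022 -0.6093079  -0.18323827]
bar (5, array([ 0.6088, -0.0431]), array([ 0.611, -0.057]), array([125.3,  25.7]), 67.3, 'pca', np.float64(73.0), np.float64(0.0357))
shift [ 0.0001 -0.0021  0.0016] turn [ 0.0008  0.0005 -0.061 ]
shift [ 0.0001 -0.0021  0.0016] turn [ 8.00e-04 -1.10e-03  9.39e-01]
```

```bash
python3 -m handwheel '[[[0,0,0],[0,0,-0.03]],[[0,0,0],[0,0,-0.06]],[[0,0,0],[0,0,-0.075]],[[0,0,0],[0,0,-0.09]],[[0,0,0],[0,0,-0.09]],[[0,0,0],[0,0,-0.09]]]'
python3 - <<'E'
from h import *
print(observe()['wrist_torque'])
p,d=get_image('side');X=cloud('side',d);print('bar',fit(X,.0325,.040,(.598,-.039),.075))
cv2.imwrite("pics/g6.png",cv2.resize(p[180:320,250:390,::-1],None,fx=4.2,fy=4.2,interpolation=cv2.INTER_CUBIC))
E
```

```text
time_s: 16.3
position: [0.599, -0.0385, 0.088]
tool_rot: [[-0.147, 0.989, 0.002], [0.989, 0.147, -0.001], [-0.001, 0.002, -1.0]]
ft_force: [3.7, -1.4, -2.0]
grip_width: 0.019
gripper_force: 88.8
[-0.45927486 -1.12894027 -0.04543435]
bar (172, array([ 0.5954, -0.0608]), array([ 0.5971, -0.0404]), array([ 27. , 126.3]), 2.2, 'pca', np.float64(-89.1), np.float64(0.037))
```

View pics/g6.png

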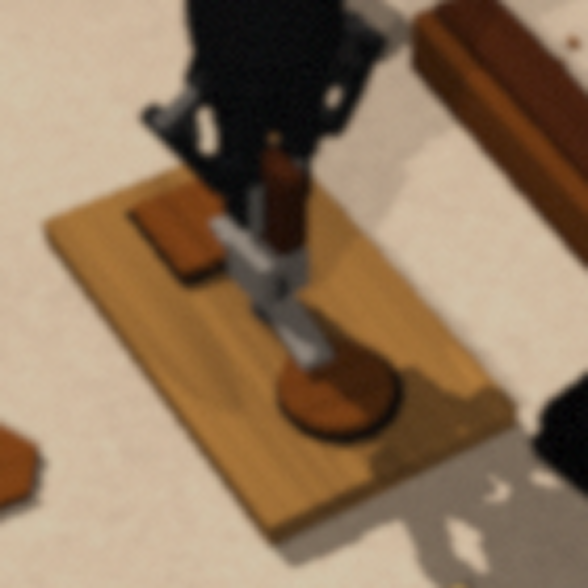

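The bar now runs from the fork (270,290) out over the round blank (315,350). I measure its angle from the visible outer part.

Run:
```python
from h import *
p,d=get_image('side');X=cloud('side',d)
print(fit(X,.0330,.0395,(.600,-.08),.028))
m=(X[...,2]>.033)&(X[...,2]<.0395)&(np.hypot(X[...,0]-.6,X[...,1]+.08)<.028);q=X[m][:,:2]
for a in np.arange(-.104,-.055,.006):
    s=q[(q[:,1]>a)&(q[:,1]<a+.006)]; print(a.round(3),len(s),s[:,0].min().round(4) if len(s) else'',s[:,0].max().round(4) if len(s) else '')
```

```text
(122, array([ 0.5954, -0.0756]), array([ 0.5953, -0.0743]), array([43.1, 17.7]), 87.4, 'pca', np.float64(88.5), np.float64(0.0372))
-0.104 0  
-0.098 14 0.5869 0.6032
-0.092 18 0.5856 0.603
-0.086 16 0.588 0.6036
-0.08 19 0.5871 0.6041
-0.074 16 0.5868 0.6041
-0.068 16 0.5875 0.6046
-0.062 14 0.5877 0.6041
-0.056 9 0.5902 0.6049
```

```bash
python3 -m handwheel '[[[0,0,0],[0,0,-0.02]],[[0,0,0],[0,0,-0.035]],[[0,0,0],[0,0,-0.045]],[[0,0,0],[0,0,-0.045]],[[0,0,0],[0,0,-0.045]]]'
python3 - <<'E'
from h import *
print(observe()['wrist_torque'])
p,d=get_image('side');X=cloud('side',d)
print(fit(X,.0330,.0395,(.597,-.08),.028))
E
```

```text
time_s: 16.9
position: [0.599, -0.0384, 0.088]
tool_rot: [[-0.285, 0.959, 0.003], [0.959, 0.285, -0.0], [-0.001, 0.002, -1.0]]
ft_force: [5.3, -1.0, -1.6]
grip_width: 0.0189
gripper_force: 88.7
[-0.36748525 -1.15875752 -0.45750863]
(130, array([ 0.5988, -0.0749]), array([ 0.5994, -0.0745]), array([19. , 43.8]), 3.1, 'pca', np.float64(-86.7), np.float64(0.0368))
```

At the stop: bar about 93°, torque rising. Back off in the slot's slack and lift.

```bash
python3 -m handwheel '[[[0,0,0],[0,0,0.03]],[[0,0,0],[0,0,0.055]],[[0,0,0],[0,0,0.06]],[[0,0,0],[0,0,0.06]]]';python3 -c "
from h import *
print(observe()['wrist_torque'])"; python3 -m handwheel '[[[0,0,-0.02],[0,0,0]],[[0,0,-0.05],[0,0,0]],[[0,0,-0.09],[0,0,0]],[[0,0,-0.13],[0,0,0]],[[0,0,-0.13],[0,0,0]],[[0,0,-0.13],[0,0,0]]]'
python3 - <<'E'
from h import *
p,d=get_image('side');X=cloud('side',d)
print(fit(X,.0330,.0395,(.598,-.04),.07))
R=observe()["tool_rot"];aim((.5465,-.301,.152),np.degrees(np.arctan2(R[1,1],R[0,1])))
E
```

```text
time_s: 17.35
position: [0.5978, -0.0378, 0.0875]
tool_rot: [[-0.103, 0.995, -0.001], [0.995, 0.103, 0.001], [0.001, -0.001, -1.0]]
ft_force: [0.8, 1.1, -1.7]
grip_width: 0.019
gripper_force: 88.8
[ 0.05986551 -0.15816462  0.03042763]
time_s: 17.95
position: [0.5977, -0.0381, 0.1524]
tool_rot: [[-0.103, 0.995, -0.0], [0.995, 0.103, 0.0], [0.0, -0.0, -1.0]]
ft_force: [0.3, 0.5, -3.2]
grip_width: 0.0191
gripper_force: 89.0
(263, array([ 0.596 , -0.0419]), array([ 0.5963, -0.037 ]), array([ 19.4, 117.3]), 4.3, 'pca', np.float64(-85.6), np.float64(0.037))
shift [-0.5125 -0.1557 -0.0006] turn [-0.0006 -0.0002 -0.    ]
shift [-0.5125 -0.1557 -0.0006] turn [-3.e-04  9.e-04  1.e+00]
```

```bash
python3 -m handwheel '[[[-0.512,-0.156,0],[0,0,0]],[[-0.512,-0.156,0],[0,0,0]],[[-0.512,-0.156,0],[0,0,0]],[[-0.512,-0.156,0],[0,0,0]],[[-0.512,-0.156,0],[0,0,0]],[[-0.512,-0.156,0],[0,0,0]],[[-0.512,-0.156,0],[0,0,0]],[[-0.512,-0.156,0],[0,0,0]],[[-0.512,-0.156,0],[0,0,0]]]'; python3 -m handwheel '[[[0,0,0.08],[0,0,0]],[[0,0,0.14],[0,0,0]],[[0,0,0.18],[0,0,0]],[[0,0,0.18],[0,0,0]],[[0,0,0.18],[0,0,0]]]'
python3 - <<'E'
from h import *
p,d=get_image('side');X=cloud('side',d)
cv2.imwrite("pics/g7.png",cv2.resize(p[220:420,270:470,::-1],None,fx=2.9,fy=2.9,interpolation=cv2.INTER_CUBIC))
E
```

```text
time_s: 18.9
position: [0.5471, -0.2992, 0.1522]
tool_rot: [[-0.104, 0.995, -0.001], [0.995, 0.104, 0.001], [0.001, -0.001, -1.0]]
ft_force: [-0.0, 1.0, -2.8]
grip_width: 0.019
gripper_force: 88.9
time_s: 19.4
position: [0.5475, -0.3001, 0.0633]
tool_rot: [[-0.104, 0.995, 0.0], [0.995, 0.104, -0.0], [-0.0, 0.0, -1.0]]
ft_force: [0.1, 0.6, -1.8]
grip_width: 0.0189
gripper_force: 89.0
```

View pics/g7.png

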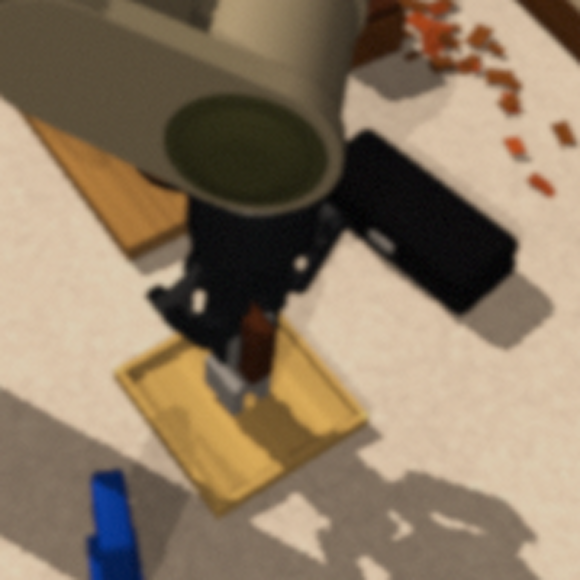

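The key is upright over the tray (240,380). Setting it down.

```bash
python3 -m handwheel '[[[0,0,0.008],[0,0,0]],[[0,0,0.014],[0,0,0]],[[0,0,0.017],[0,0,0]],[[0,0,0.018],[0,0,0]],[[0,0,0.018],[0,0,0]]]'
```

```text
time_s: 19.95
position: [0.5469, -0.301, 0.0537]
tool_rot: [[-0.103, 0.995, 0.0], [0.995, 0.103, -0.0], [-0.0, 0.0, -1.0]]
ft_force: [-0.5, -0.1, -1.2]
grip_width: 0.0192
gripper_force: 89.4
```

```bash
python3 -m handwheel '[[[0,0,0.002],[0,0,0]],[[0,0,0.002],[0,0,0]],[[0,0,0.002],[0,0,0]]]'; python3 -m handwheel '[[[0,0,0],[0,0,0]],[[0,0,0],[0,0,0]],[[0,0,0],[0,0,0]],[[0,0,0],[0,0,0]],[[0,0,0],[0,0,0]]]' 0.6; python3 -m handwheel '[[[0,0,-0.04],[0,0,0]],[[0,0,-0.1],[0,0,0]],[[0,0,-0.2],[0,0,0]],[[0,0,-0.3],[0,0,0]],[[0,0,-0.35],[0,0,0]],[[0.25,-0.4,-0.35],[0,0,0]],[[0.25,-0.4,-0.35],[0,0,0]],[[0.25,-0.4,-0.35],[0,0,0]],[[0.25,-0.4,-0.35],[0,0,0]],[[0.25,-0.4,-0.35],[0,0,0]]]'
python3 - <<'E'
from h import *
d=get_image('top')[1];p,ds=get_image('side')
for n,dd in(("top",d),("side",ds)):
    X=cloud(n,dd);print(n,"handle",fit(X,.088,.105,(.5465,-.301),.06))
    print("bar",fit(X,.033,.0395,(.598,-.04),.075))
cv2.imwrite("pics/g8.png",p[:,:,::-1])
E
```

```text
time_s: 20.25
position: [0.5469, -0.301, 0.0537]
tool_rot: [[-0.103, 0.995, 0.001], [0.995, 0.103, -0.001], [-0.001, 0.001, -1.0]]
ft_force: [-2.9, 0.6, 6.0]
grip_width: 0.0189
gripper_force: 90.3
time_s: 20.75
position: [0.5469, -0.3009, 0.0525]
tool_rot: [[-0.103, 0.995, -0.0], [0.995, 0.103, 0.0], [0.0, -0.0, -1.0]]
ft_force: [0.2, 0.0, 0.3]
grip_width: 0.0512
gripper_force: 0.0
time_s: 21.75
position: [0.3328, -0.1954, 0.2275]
tool_rot: [[-0.103, 0.995, -0.0], [0.995, 0.103, 0.0], [0.0, -0.0, -1.0]]
ft_force: [0.2, -0.5, 0.6]
grip_width: 0.0515
gripper_force: 0.0
top handle (184, array([ 0.5463, -0.3002]), array([ 0.5473, -0.3005]), array([20.7, 49.7]), 4.9, 'pca', np.float64(-84.3), np.float64(0.095))
bar (251, array([ 0.5992, -0.0423]), array([ 0.5896, -0.0443]), array([ 40.3, 137.3]), 4.3, 'pca', np.float64(-85.4), np.float64(0.0367))
side handle (291, array([ 0.5434, -0.3008]), array([ 0.5445, -0.2992]), array([20.2, 50. ]), 5.9, 'pca', np.float64(-83.4), np.float64(0.0944))
bar (257, array([ 0.596 , -0.0434]), array([ 0.597 , -0.0411]), array([ 19.5, 122.3]), 3.3, 'pca', np.float64(-85.5), np.float64(0.0371))
```

View pics/g8.png

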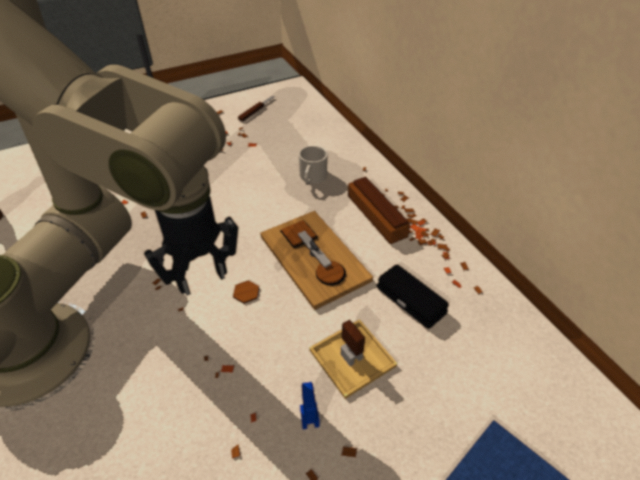

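The blanks are on their pads (298,233) and (330,272) with the bar across both. The key stands in the tray (352,342), the bystanders are unmoved and the arm is clear, so I'm handing it in.

```bash
python3 -m handwheel '[[[0,0,0],[0,0,0]],[[0,0,0],[0,0,0]],[[0,0,0],[0,0,0]]]'; python3 -c "
from rig import *
print(close_job())"
```

```text
time_s: 22.15
position: [0.3358, -0.1976, 0.2274]
tool_rot: [[-0.103, 0.995, -0.0], [0.995, 0.103, 0.0], [0.0, -0.0, -1.0]]
ft_force: [1.2, -0.2, -1.0]
grip_width: 0.0514
gripper_force: 0.0
the job is handed in; nothing more can be done
None
```

The job is handed in at about 22 s, with no verdict returned: both blanks lie on their pads, the key turned the bar to its stop across them, the key stands upright in its tray, and the bystanders look unmoved in the last picture.

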